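Push the jam pots home in the display channel

TASK

Take the straight-edge pusher by its black grip and, touching the little jam pots with its edge only, push all four together as one row against the sliding bar of the wooden channel and on, bar and all, until the bar is fully home and you feel it come up firmly against its stop, pressing gently enough not to crack the jars. Then stand the pusher back squarely in the middle of its cork mat and let go, leaving the four pots standing in their row against the bar and everything else undisturbed.

Things in the scene. Friction and masses are not known exactly. Their poses are not given: they have to be found in the camera images.
- pusher_grip (a point): middle of the pusher's upright black grip (16 mm thick in x, 84 long in y, top 22 mm above this point), 62 mm above the underside of its foot. The pusher is an aluminium angle standing on a foot 64 mm deep (x) and 200 long (y); 0.25 kg, polished. Its straight edge is the upright face 32 mm ahead (+x) of this point, 200 mm long, 36 mm high from the underside. z up
- rest_mat_c (a point): centre of the top of the fixed cork mat, 120 mm (its x) by 250 mm (its y), 4 mm thick, on which the pusher stands with its length along the mat's length; it is to the left or the right of the channel
- channel: fixed wooden channel without a floor: pots and pusher slide on the counter. Origin on the counter on its middle line, below where the bar's front face is when the bar is home. x: along the channel, the way to push; z up. Side rails, 240 mm apart inside, 22 mm high, run from x = -200 to +60 mm and end at a 40 mm high cross piece
- bar (a joint): slide of the bar along the channel's x, m: 0 fully out, 0.040 home against rubber stops. Starts between 0 and 0.012, slides stiffly (3.5 N; the pots' friction adds about 1 N) and stays where left. At the stop the force rises steeply: a push of 11 to 13 N seats it firmly (7 N on the bar is the least that counts); above 18 N on the bar the jars may crack
- bar_face (a point): middle of the bar's front face, 18 mm above the counter: a 232 mm long aluminium bar with a green front strip, 4 to 38 mm above the counter; axes as the channel's. A pot touching the bar has its centre 18 mm before (-x of) this face
- pot_0: squat jam pot with a brass-coloured lid, an upright round cylinder 36 mm across and 34 mm tall, 0.05 kg, of smooth glass that slides easily, loose on the counter inside the channel; origin at the centre of its underside, z up. No pot stands straight behind another: pushed straight along the channel they all come side by side against the bar
- pot_1: squat jam pot with a brass-coloured lid, an upright round cylinder 36 mm across and 34 mm tall, 0.05 kg, of smooth glass that slides easily, loose on the counter inside the channel; origin at the centre of its underside, z up. No pot stands straight behind another: pushed straight along the channel they all come side by side against the bar
- pot_2: squat jam pot with a brass-coloured lid, an upright round cylinder 36 mm across and 34 mm tall, 0.05 kg, of smooth glass that slides easily, loose on the counter inside the channel; origin at the centre of its underside, z up. No pot stands straight behind another: pushed straight along the channel they all come side by side against the bar
- pot_3: squat jam pot with a brass-coloured lid, an upright round cylinder 36 mm across and 34 mm tall, 0.05 kg, of smooth glass that slides easily, loose on the counter inside the channel; origin at the centre of its underside, z up. No pot stands straight behind another: pushed straight along the channel they all come side by side against the bar
- coin_tray: dark ribbed coin tray, 115 x 170 x 17 mm, a bystander beside the channel, on the side where the mat is not; origin at the centre of its underside
- jam_2: large jam jar with a yellow lid, 62 mm across, 85 mm tall, a bystander beside the far end of the channel; origin at the centre of its underside
- price_stand_1: bent black price stand, 47 x 88 x 58 mm, a bystander beside the far end of the channel; origin at the centre of its underside
- card_reader: small white square card reader, 68 x 68 x 14 mm, a bystander at the robot's edge of the counter; origin at the centre of its underside
Things that resemble listed ones, but are neither listed nor needed, are in the scene too. Leave any green or turquoise look-alike of the pot_2 alone.

How it is judged:
By the outcome, as a careful person would: the job done as asked, in the order asked, and still so for the second after the job is handed in, with the robot touching nothing.
It also fails if it takes over 69 s, if anything falls off the work surface, if the arm or the gripper's body presses on something with over 40 N, if the wrist force passes 120 N, or if a joint passes its speed limit or range.

ROBOT

A 7-joint arm with a two-finger parallel gripper is mounted at the origin on a cart in front of the work surface, level with it; the furniture and walls round the work are solid. World frame = base frame: x ahead of the robot, y to its left, z up, the work surface at z = 0. Lengths are in m, angles in rad, forces in N, time in s.
With the tool pointing down it reaches from about 0.4 to 0.85 m from the base axis. Payload 4.5 kg.
Tool frame: the origin (TCP) lies at the very end of the fingers, on their centre line; the grasp point (between the pads) lies 19 mm behind it (r.grip_point_offset is the distance from the TCP to the grasp point, in m); z points along the fingers, y is the line along which they close (so a half turn about z gives the same grasp; the last joint's range is limited). The gripper opens to 88 mm and grips with 3 to 60 N. Pads are 18 mm wide; open, the fingers measure 123 mm over their backs; the gripper's body (75 mm by 187 mm) begins 45 mm behind the grasp point.
Start: joints at [1.248, 0.689, -0.195, 1.565, 0.157, 0.902, -0.215], TCP at [0.218, -0.586, 0.239] pointing down, gripper open.
Joint ranges: [-3.01, 3.01], [-0.46, 2.08], [-1.47, 1.51], [0.13, 2.56], [-1, 4.14], [0.04, 2.09], [-2.66, 2.66]. Speed limits (rad/s): [2.57, 2.57, 3.14, 3.14, 3.14, 3.14, 3.14].

INTERFACE

Orientations are given as a unit quaternion [x, y, z, w].
In Python, from plant import r gives the robot as it stands.
- The arm moves only by the tool carry_out, never from a script. Its argument "rows" is a list of rows, each a list of 3 entries, a list of its own where there are three numbers: the shift along the tool's x, y, z in cm, then the turn, a rotation vector about the tool's x, y, z in degrees, then the closure, from 0 (fully open) to 1 (shut). A call has 1 to 12 rows; each row is the pose to reach, as a shift and turn from the pose commanded when the call began, along the tool's axes at that moment; what a row does not reach only later rows make up. A row lasts 1/10 s, in which the tool goes at most 50 mm and 8.59 degrees, less where a joint would pass 70% of its speed; a pose out of reach is approached as far as the arm can. A call with a gripper value outside its range is refused whole. The fingers move at their own pace and stop on an object; "newtons" is the grip in N (left out, the last holds). Time passes only in rows, so rows that repeat a pose let the fingers close. It gives the time, the measured TCP pose, the force, the opening and the grip force at its end, in the units of the state.
- r.get_state(): the state, without advancing time (a new reading comes with each control period).
- r.snapshot(name): name is "scene" or "top" or "wrist"; returns a dict with "image" (384x512x3 uint8, red, green, blue), "fx", "fy", "cx", "cy" (pixels), "pose" (4x4, takes a point from camera to world coordinates). Camera axes: x right, y up, looking along -z (the intrinsics and any distortion apply to the point x, -y, -z); pixel columns grow to the right and rows downward; lengths in m; the calibration is good to about 2 mm. A picture is of the moment at which its call begins. There is no depth.
- r.finish_job(): hands the job in; it is judged then, once.
The state is a dict: "clock": time; "q": joint angles; "qd": joint speeds; "joint_torque": joint torques, N m; "tool_pos": TCP position; "eef_rot": TCP orientation; "contact_force": force on the tool from outside, world axes, zero at the start; "moment": the same for the moment, N m; "opening": opening from 0.0 (shut) to 1.0 (fully open); "finger_force": force on a finger pad.
Only numpy, scipy, OpenCV 4.12 (cv2) and the standard library are available. Lean on these libraries where they do the work, as an engineer would, in place of code of your own. Each camera call takes 0.05 s, during which the arm holds its last target. There are 200 camera calls.

## Working session

There is one attempt and no reset: what is moved stays moved. The work goes in short steps, Python scripts to look and compute and a tool call to move; the robot and the scene stay as the last step left them, time stands still between calls to the robot, and variables do not carry over. Pictures are saved under pics/ and viewed, at most 13 in all, crops included, and the job is handed in when it is done.

Besides the shell and the picture viewer there is one more tool, called by a JSON object that holds its "name" and its "arguments", one argument or row to a line. carry_out: Moves the arm, as the interface text tells. Its arguments: {"type":"object","properties":{"rows":{"type":"array"},"newtons":{"type":"number"}},"required":["rows"]}

```bash
mkdir -p pics; cat > h.py <<'E'
import numpy as np, cv2
from plant import r
def snap(n,f):
    s=r.snapshot(n); cv2.imwrite('pics/'+f,cv2.cvtColor(s['image'],cv2.COLOR_RGB2BGR)); np.savez('pics/'+f[:-4],**s); return s
def ld(f): return dict(np.load('pics/'+f+'.npz'))
def ray(s,u,v):
    d=np.array([(u-s['cx'])/s['fx'],-(v-s['cy'])/s['fy'],-1.]); P=s['pose']; return P[:3,3],P[:3,:3]@d
def onz(s,u,v,z):
    o,d=ray(s,u,v); return o+d*(z-o[2])/d[2]
def proj(s,p):
    P=s['pose']; c=P[:3,:3].T@(np.asarray(p)-P[:3,3]); return s['cx']+s['fx']*c[0]/-c[2], s['cy']-s['fy']*c[1]/-c[2]
def two(s1,a,s2,b):
    o1,d1=ray(s1,*a);o2,d2=ray(s2,*b); k=np.linalg.lstsq(np.c_[d1,-d2],o2-o1,rcond=None)[0]
    p,q=o1+d1*k[0],o2+d2*k[1]; return (p+q)/2,np.linalg.norm(p-q)
E
python3 - <<'E'
from h import *
np.set_printoptions(precision=4,suppress=True)
a=snap('top','top0.png');b=snap('scene','scene0.png')
for s in(a,b): print({k:s[k] for k in s if k!='image'})
print(r.get_state())
cv2.imwrite('pics/a.png',cv2.resize(cv2.imread('pics/top0.png'),(800,600),interpolation=cv2.INTER_CUBIC))
cv2.imwrite('pics/b.png',cv2.resize(cv2.imread('pics/scene0.png'),(800,600),interpolation=cv2.INTER_CUBIC))
E
```

```text
{'fx': 349.71290432468805, 'fy': 349.71290432468805, 'cx': 256.2641156856693, 'cy': 194.86451328066417, 'pose': array([[-0.0252,  0.9831, -0.1812,  0.3726],
       [-0.9993, -0.0298, -0.0227, -0.0115],
       [-0.0277,  0.1805,  0.9832,  1.0725],
       [ 0.    ,  0.    ,  0.    ,  1.    ]])}
{'fx': 398.7838384393841, 'fy': 398.7838384393841, 'cx': 254.19485155555174, 'cy': 186.88667168713417, 'pose': array([[-0.6711,  0.4228, -0.609 , -0.0334],
       [-0.7413, -0.3729,  0.558 ,  0.5646],
       [ 0.0088,  0.826 ,  0.5636,  0.6213],
       [ 0.    ,  0.    ,  0.    ,  1.    ]])}
{'clock': 0.1, 'q': array([ 1.2478,  0.6899, -0.1945,  1.5662,  0.1573,  0.9025, -0.2151]), 'qd': array([-0.001 , -0.0004, -0.0005, -0.0043,  0.0008, -0.0002,  0.001 ]), 'joint_torque': array([ -0.0035, -52.8504,  -1.2717, -15.3839,  -0.0526,   0.002 ,
         0.0001]), 'tool_pos': array([ 0.218 , -0.5852,  0.238 ]), 'eef_rot': array([ 0.9841,  0.1775, -0.0002, -0.0008]), 'contact_force': array([-0.1429,  0.9881, -0.9629]), 'moment': array([ 0.0085, -0.0147,  0.0637]), 'finger_force': 0.0, 'opening': 0.9973212484403752}
```

View pics/a.png

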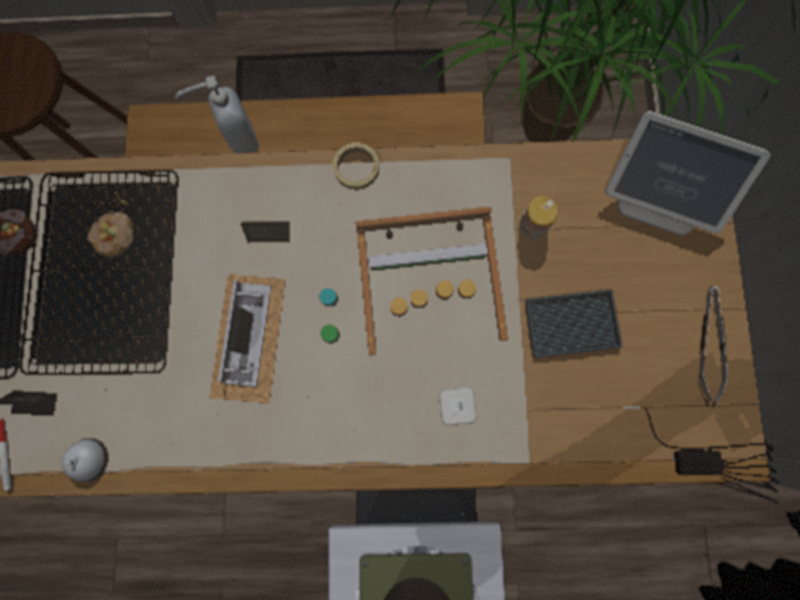

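View pics/b.png

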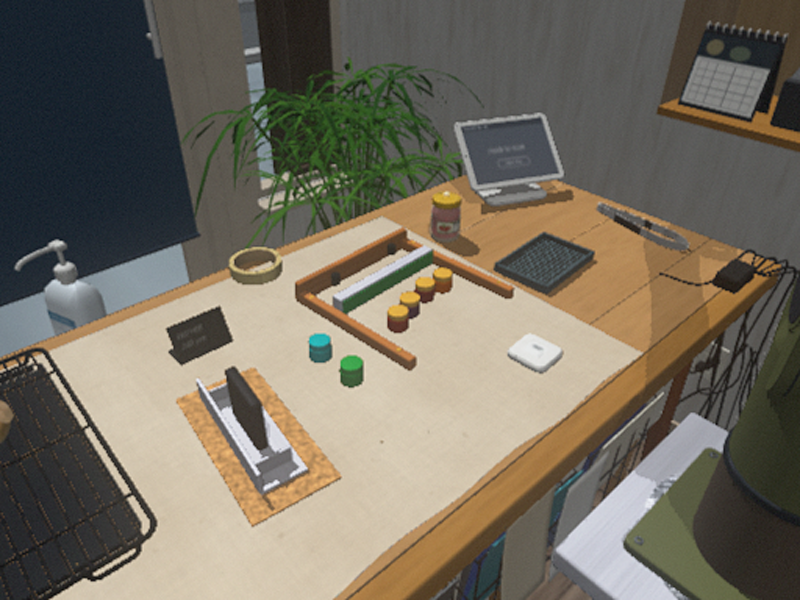

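The top view shows the mat around (250,338) of 800x600, with the pusher's black grip at (241,328). The channel spans (358-505, 215-350), with the pots at about (399,306), (419,298), (445,289) and (467,288). The scene view agrees; I'll zoom in on both next.

```bash
python3 - <<'E'
from h import *
a=cv2.imread('pics/top0.png');b=cv2.imread('pics/scene0.png')
f=lambda im,x,y,w,h:cv2.resize(im[y:y+h,x:x+w],(400,int(400*h/w)),interpolation=cv2.INTER_CUBIC)
A=f(a,130,170,60,90);B=f(b,110,225,110,110);C=f(a,220,125,110,110)
o=np.zeros((600,800,3),np.uint8);o[:600,:400]=A[:600];o[:300,400:700]=cv2.resize(B,(300,300));o[300:,400:700]=cv2.resize(C,(300,300))
cv2.imwrite('pics/c.png',o)
s=ld('top0');hsv=cv2.cvtColor(a,cv2.COLOR_BGR2HSV)
m=cv2.inRange(hsv,(15,120,90),(32,255,255));m[:170]=0;m[:,:235]=0;m[210:]=0
n,_,st,c=cv2.connectedComponentsWithStats(m)
for i in range(1,n):
  if st[i,4]>15: print('pot',st[i],c[i],onz(s,*c[i],.034).round(4))
# second view for pots height
s2=ld('scene0');h2=cv2.cvtColor(b,cv2.COLOR_BGR2HSV);m=cv2.inRange(h2,(17,120,90),(32,255,255));m[:165]=0;m[215:]=0
n,_,st,c=cv2.connectedComponentsWithStats(m)
for i in range(1,n):
  if st[i,4]>15: print('pot2',st[i],c[i],onz(s2,*c[i],.034).round(4))
for (u,v) in [(372,352),(358,228),(505,338),(490,214),(369,268),(487,256),(371,258),(486,246),(457,407),(230,275),(284,281),(271,402),(211,396)]:
  print((u,v),onz(s,u*.64,v*.64,.004).round(3), onz(s,u*.64,v*.64,.038).round(3))
E
```

```text
pot [280 180  10  11  85] [284.25882353 184.91764706] [ 0.5921 -0.0731  0.034 ]
pot [294 180  10  10  85] [298.44705882 184.52941176] [ 0.592 -0.116  0.034]
pot [264 186   9  10  79] [267.78481013 190.64556962] [ 0.576  -0.0227  0.034 ]
pot [250 191  10  11  79] [254.82278481 195.70886076] [0.5616 0.0169 0.034 ]
pot2 [266 171  24  15 183] [277.49726776 178.18032787] [ 0.5905 -0.0921  0.034 ]
pot2 [432 175  54  40 450] [457.42444444 198.10666667] [ 0.2239 -0.3685  0.034 ]
pot2 [248 187  21  18 211] [258.01895735 195.48815166] [0.5661 0.0018 0.034 ]
(372, 352) [0.477 0.071 0.004] [0.473 0.069 0.038]
(358, 228) [0.731 0.096 0.004] [0.72  0.093 0.038]
(505, 338) [ 0.497 -0.19   0.004] [ 0.493 -0.184  0.038]
(490, 214) [ 0.752 -0.174  0.004] [ 0.74  -0.169  0.038]
(369, 268) [0.646 0.075 0.004] [0.638 0.072 0.038]
(487, 256) [ 0.663 -0.164  0.004] [ 0.654 -0.159  0.038]
(371, 258) [0.667 0.07  0.004] [0.658 0.068 0.038]
(486, 246) [ 0.684 -0.163  0.004] [ 0.674 -0.158  0.038]
(457, 407) [ 0.367 -0.09   0.004] [ 0.367 -0.088  0.038]
(230, 275) [0.641 0.357 0.004] [0.632 0.345 0.038]
(284, 281) [0.625 0.247 0.004] [0.617 0.239 0.038]
(271, 402) [0.385 0.269 0.004] [0.385 0.26  0.038]
(211, 396) [0.4   0.387 0.004] [0.399 0.374 0.038]
```

View pics/c.png

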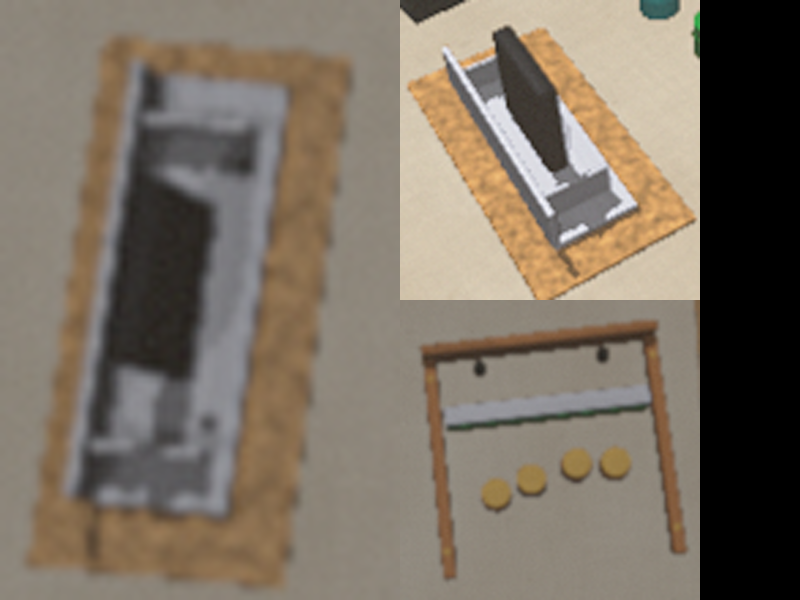

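The pusher's edge is on the +y side and the channel's yaw is about 4°. I'll write a small planner helper that tracks the commanded pose and go over the mat by a via point.

```bash
cat > plan.py <<'E'
# pose = x y z(TCP) phi(tool y yaw, deg). prints shift/turn of each target relative to call start; saves last as commanded
import sys,json,os,numpy as np
def plan(*targets):
    c=json.load(open('cmd.json')) if os.path.exists('cmd.json') else [.218,-.586,.239,-69.55]
    p=np.radians(c[3]); ty=np.array([np.cos(p),np.sin(p),0]); tx=np.array([-np.sin(p),np.cos(p),0]); tz=np.array([0,0,-1.])
    for t in targets:
        d=np.array(t[:3])-c[:3]; s=np.round([d@tx*100,d@ty*100,d@tz*100],2); w=round(-(t[3]-c[3]),1)
        print(list(map(float,s)),[0,0,w])
    json.dump(list(np.array(c[:3])+(s[0]*tx+s[1]*ty+s[2]*tz)/100)+[c[3]-w],open('cmd.json','w'))
if __name__=='__main__':
    a=list(map(float,sys.argv[1:])); plan(*[a[i:i+4] for i in range(0,len(a),4)])
E
python3 plan.py .48 -.1 .26 10; python3 plan.py .49 .31 .27 84
```

```text
[41.53, -36.38, -2.1] [0, 0, -79.5]
[40.21, 8.07, -1.0] [0, 0, -74.0]
```

{"name": "carry_out", "arguments": {
  "rows": [
    [[41.53,-36.38,-2.1],[0,0,-79.5],0],
    [[41.53,-36.38,-2.1],[0,0,-79.5],0],
    [[41.53,-36.38,-2.1],[0,0,-79.5],0],
    [[41.53,-36.38,-2.1],[0,0,-79.5],0],
    [[41.53,-36.38,-2.1],[0,0,-79.5],0],
    [[41.53,-36.38,-2.1],[0,0,-79.5],0],
    [[41.53,-36.38,-2.1],[0,0,-79.5],0],
    [[41.53,-36.38,-2.1],[0,0,-79.5],0],
    [[41.53,-36.38,-2.1],[0,0,-79.5],0],
    [[41.53,-36.38,-2.1],[0,0,-79.5],0],
    [[41.53,-36.38,-2.1],[0,0,-79.5],0],
    [[41.53,-36.38,-2.1],[0,0,-79.5],0]
  ]
}}

```text
clock: 1.3
tool_pos: [0.484, -0.0916, 0.2606]
eef_rot: [0.639, 0.77, 0.004, 0.0]
contact_force: [0.2, -0.7, 0.3]
opening: 0.999
finger_force: 0.0
```

```bash
python3 -c "
from h import *
s=snap('wrist','w1.png');np.set_printoptions(precision=4,suppress=True);print(s['pose'],s['fx'],s['cx'],s['cy'])"
```

```text
[[ 0.9829 -0.1737 -0.0607  0.468 ]
 [ 0.184   0.9375  0.2954 -0.0154]
 [ 0.0056 -0.3016  0.9534  0.4076]
 [ 0.      0.      0.      1.    ]] 272.84453179025115 257.1859579899087 193.54593722463005
```

{"name": "carry_out", "arguments": {
  "rows": [
    [[40.21,8.07,-1.0],[0,0,-74.0],0],
    [[40.21,8.07,-1.0],[0,0,-74.0],0],
    [[40.21,8.07,-1.0],[0,0,-74.0],0],
    [[40.21,8.07,-1.0],[0,0,-74.0],0],
    [[40.21,8.07,-1.0],[0,0,-74.0],0],
    [[40.21,8.07,-1.0],[0,0,-74.0],0],
    [[40.21,8.07,-1.0],[0,0,-74.0],0],
    [[40.21,8.07,-1.0],[0,0,-74.0],0],
    [[40.21,8.07,-1.0],[0,0,-74.0],0],
    [[40.21,8.07,-1.0],[0,0,-74.0],0],
    [[40.21,8.07,-1.0],[0,0,-74.0],0],
    [[40.21,8.07,-1.0],[0,0,-74.0],0]
  ]
}}

```text
clock: 2.55
tool_pos: [0.4913, 0.3073, 0.2692]
eef_rot: [0.055, 0.998, -0.001, 0.0]
contact_force: [0.3, 0.5, -0.1]
opening: 1.003
finger_force: 0.0
```

```bash
python3 -c "
from h import *
s=snap('wrist','w2.png');np.set_printoptions(precision=4,suppress=True);print(s['pose'])
a=cv2.imread('pics/w1.png');b=cv2.imread('pics/w2.png')
cv2.imwrite('pics/d.png',cv2.resize(b,(800,600),interpolation=cv2.INTER_CUBIC));cv2.imwrite('pics/e.png',cv2.resize(a,(800,600),interpolation=cv2.INTER_CUBIC))"
```

```text
[[ 0.1106 -0.9464 -0.3035  0.4118]
 [ 0.9939  0.1045  0.0365  0.3154]
 [-0.0028 -0.3057  0.9521  0.4158]
 [ 0.      0.      0.      1.    ]]
```

View pics/d.png

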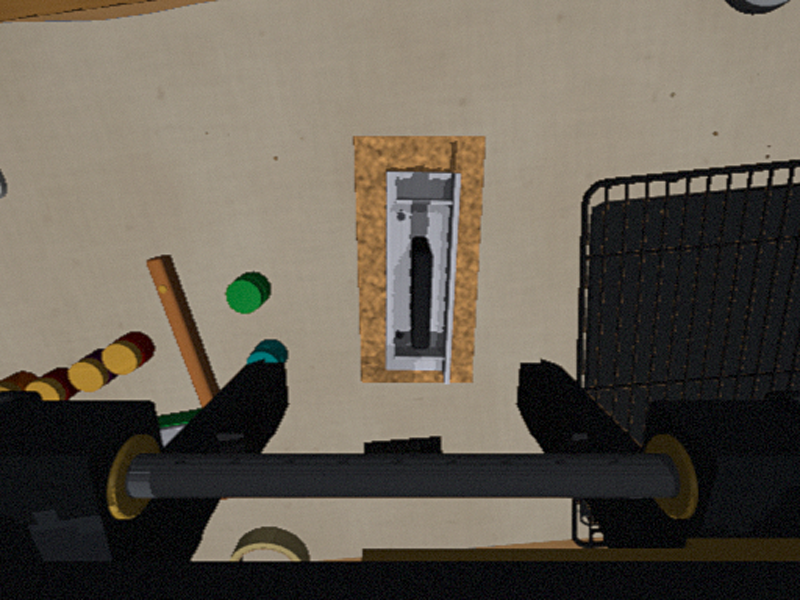

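View pics/e.png

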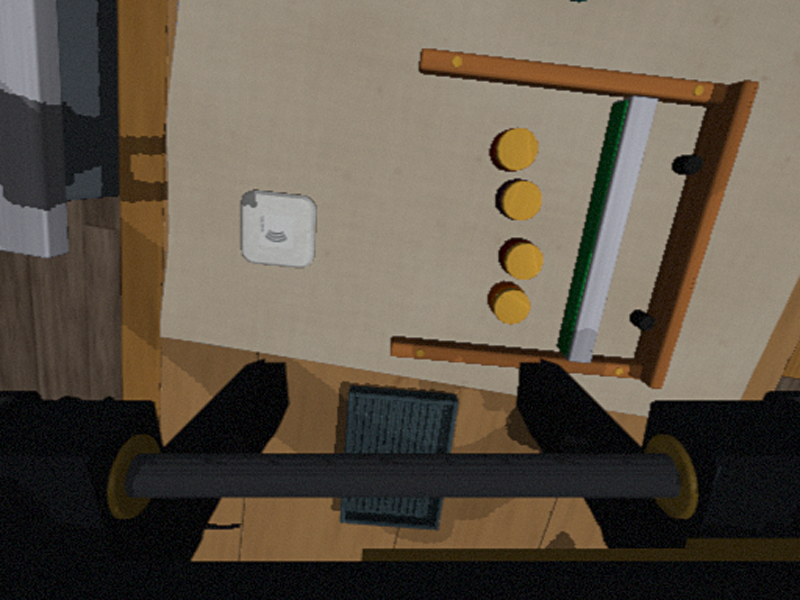

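Wrist view 2 shows the mat corners at (354,136), (486,136), (472,382) and (362,382), and the grip's top face at about (411-432, 262-349). The pusher's edge is on the right. Wrist view 1 shows the channel rails, the bar at (563-655, 98-360), and pots at (517,149), (520,200), (522,258) and (511,306).

```bash
python3 - <<'E'
from h import *
np.set_printoptions(precision=4,suppress=True)
w1,w2,t,sc=ld('w1'),ld('w2'),ld('top0'),ld('scene0')
k=.64
print('mat',np.array([onz(w2,u*k,v*k,.004) for u,v in[(354,136),(486,136),(472,382),(362,382)]]))
# black grip mask in w2
g=cv2.cvtColor(w2['image'],cv2.COLOR_RGB2GRAY); sub=(g<45).astype(np.uint8); m=np.zeros_like(sub); m[145:228,255:285]=sub[145:228,255:285]
for v in range(146,228,6):
  u=np.flatnonzero(m[v]); 
  if len(u): print(v,u.min(),u.max(),g[v,u].mean().round(1),end=' | ')
print()
L=[(411,262),(432,262),(430,349),(411,349)]
P=np.array([onz(w2,u*k,v*k,.088) for u,v in L]); print('grip top',P,P.mean(0))
# same corners by triangulation with top view crop c (crop scale 400/60, origin 130,170): top-face corners
for a,b in [((411,349),(140,178)),((430,349),(213,212)),((411,262),(108,360)),((432,262),(192,375))]:
  print('tri?',two(w2,(a[0]*k,a[1]*k),t,(130+b[0]*60/400,170+b[1]*60/400)))
# channel
for n,z,L in [('railtop inner L',.022,[(421,73),(709,104)]),('railtop inner R',.022,[(392,339),(640,365)]),('bar top front',.038,[(628,98),(568,358)])]:
  P=np.array([onz(w1,u*k,v*k,z) for u,v in L]); d=P[1]-P[0]; print(n,P,np.degrees(np.arctan2(d[1],d[0])),np.linalg.norm(d))
h=cv2.cvtColor(w1['image'],cv2.COLOR_RGB2HSV); m=cv2.inRange(h,(15,120,90),(32,255,255)); m[:,:300]=0;m[:,360:]=0;m[220:]=0
n,_,st,c=cv2.connectedComponentsWithStats(m)
tp=[(254.8,195.7),(267.8,190.6),(284.3,184.9),(298.4,184.5)]
i0=[i for i in range(1,n) if st[i,4]>100]
for i,q in zip(i0,tp): print('pot',st[i],onz(w1,*c[i],.034),two(w1,c[i],t,q))
print('reader',[onz(w1,u*k,v*k,.014) for u,v in[(316,198),(308,268)]])
E
```

```text
mat [[0.3817 0.2742 0.004 ]
 [0.3949 0.3924 0.004 ]
 [0.6411 0.3649 0.004 ]
 [0.6281 0.2469 0.004 ]]
152 264 272 13.7 | 158 263 274 8.7 | 164 263 276 19.0 | 170 263 275 19.4 | 176 263 275 20.5 | 182 263 275 19.9 | 188 263 275 22.2 | 194 263 274 21.8 | 200 263 274 22.6 | 206 263 274 24.8 | 212 255 284 28.1 | 218 263 284 26.5 | 224 258 284 42.2 | 
grip top [[0.4841 0.3137 0.088 ]
 [0.4859 0.33   0.088 ]
 [0.5596 0.3217 0.088 ]
 [0.5579 0.3059 0.088 ]] [0.5219 0.3178 0.088 ]
tri? (array([0.5526, 0.3078, 0.105 ]), np.float64(0.005030432192859022))
tri? (array([0.5629, 0.3097, 0.0465]), np.float64(0.03784439409765987))
tri? (array([0.4756, 0.3138, 0.1254]), np.float64(0.0005821380724653363))
tri? (array([ 0.4952,  0.3283, -0.0131]), np.float64(0.029045378127800395))
railtop inner L [[0.472  0.0597 0.022 ]
 [0.7115 0.0813 0.022 ]] 5.159347524532244 0.24047023864965736
railtop inner R [[ 0.49   -0.1734  0.022 ]
 [ 0.7384 -0.156   0.022 ]] 4.0155087409938535 0.2489717807908924
bar top front [[ 0.6364  0.0695  0.038 ]
 [ 0.6571 -0.1557  0.038 ]] -84.75018369172642 0.22608763824182646
pot [318  82  27  27 559] [0.5605 0.0173 0.034 ] (array([0.5624, 0.0175, 0.0279]), np.float64(0.000974770045089809))
pot [322 116  25  25 503] [ 0.5757 -0.0222  0.034 ] (array([ 0.5771, -0.0225,  0.0291]), np.float64(0.0005275053547210139))
pot [323 156  25  23 445] [ 0.5919 -0.0731  0.034 ] (array([ 0.5925, -0.0734,  0.0322]), np.float64(0.00012036853194826752))
pot [316 185  24  23 403] [ 0.592  -0.1164  0.034 ] (array([ 0.5914, -0.1157,  0.0363]), np.float64(0.00041453780991656115))
reader [array([ 0.3993, -0.0548,  0.014 ]), array([ 0.3998, -0.1201,  0.014 ])]
```

```bash
python3 plan.py .515 .319 .17 83.6
```

```text
[-2.39, 1.16, 10.0] [0, 0, 0.4]
```

{"name": "carry_out", "arguments": {
  "rows": [
    [[-2.39,1.16,10.0],[0,0,0.4],0],
    [[-2.39,1.16,10.0],[0,0,0.4],0],
    [[-2.39,1.16,10.0],[0,0,0.4],0],
    [[-2.39,1.16,10.0],[0,0,0.4],0],
    [[-2.39,1.16,10.0],[0,0,0.4],0],
    [[-2.39,1.16,10.0],[0,0,0.4],0]
  ]
}}

```text
clock: 3.2
tool_pos: [0.5159, 0.3203, 0.1724]
eef_rot: [0.056, 0.998, 0.001, 0.001]
contact_force: [0.0, 0.9, 0.3]
opening: 0.999
finger_force: 0.0
```

```bash
python3 -c "
from h import *
s=snap('wrist','w3.png');np.set_printoptions(precision=4,suppress=True);print(s['pose'],r.get_state()['eef_rot'],r.get_state()['tool_pos'])
cv2.imwrite('pics/f.png',cv2.resize(cv2.imread('pics/w3.png'),(800,600),interpolation=cv2.INTER_CUBIC))"
```

```text
[[ 0.1128 -0.9452 -0.3064  0.4361]
 [ 0.9936  0.1082  0.032   0.3277]
 [ 0.0029 -0.3081  0.9514  0.3188]
 [ 0.      0.      0.      1.    ]] [0.0563 0.9984 0.0012 0.0014] [0.5159 0.3201 0.1721]
```

View pics/f.png

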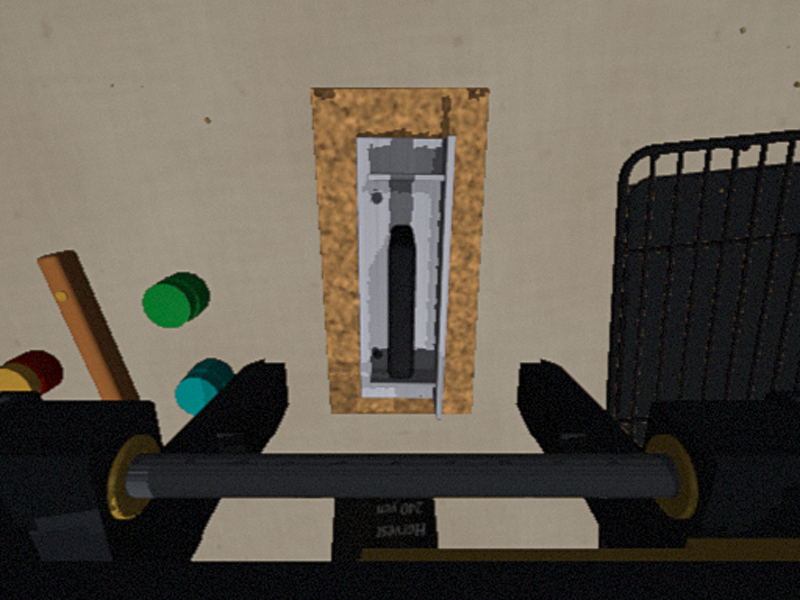

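Closer view: the grip's top face spans about (388-414, 247-378) and the face's top edge runs (452,137)-(439,418). The mat corners are at (312,89), (489,89), (472,413) and (331,413).

```bash
python3 - <<'E'
from h import *
np.set_printoptions(precision=4,suppress=True)
w2,w3=ld('w2'),ld('w3');k=.64
print('grip far end',two(w2,(420.5*k,349*k),w3,(400.5*k,378*k)))
P=np.array([onz(w3,u*k,v*k,.088) for u,v in[(388,247),(414,247),(413,378),(388,378)]]);print(P,P.mean(0))
M=np.array([onz(w3,u*k,v*k,.004) for u,v in[(312,89),(489,89),(472,413),(331,413)]]);print('mat',M,M.mean(0))
for a,b in [((354,136),(312,89)),((486,136),(489,89)),((472,382),(472,413)),((362,382),(331,413))]: print(two(w2,np.array(a)*k,w3,np.array(b)*k))
F=np.array([onz(w3,u*k,v*k,.04) for u,v in[(455.5,137),(441.5,418)]]);print('face top',F,np.linalg.norm(F[1]-F[0]),np.degrees(np.arctan2(*(F[0]-F[1])[1::-1]))-90)
E
```

```text
grip far end (array([0.5609, 0.3136, 0.0828]), np.float64(0.0005605787875004718))
[[0.478  0.316  0.088 ]
 [0.4796 0.3301 0.088 ]
 [0.5588 0.3212 0.088 ]
 [0.5571 0.3062 0.088 ]] [0.5184 0.3184 0.088 ]
mat [[0.3819 0.2744 0.004 ]
 [0.3951 0.3918 0.004 ]
 [0.6422 0.365  0.004 ]
 [0.6285 0.2463 0.004 ]] [0.5119 0.3194 0.004 ]
(array([0.3816, 0.274 , 0.0023]), np.float64(9.579411012867396e-05))
(array([0.3947, 0.3928, 0.0006]), np.float64(0.0005309238699305691))
(array([0.635 , 0.3636, 0.0149]), np.float64(0.00018504055425103263))
(array([0.6254, 0.2477, 0.0091]), np.float64(0.00010417444333686239))
face top [[0.4241 0.3628 0.04  ]
 [0.6203 0.3376 0.04  ]] 0.1978236647044289 82.68733892132914
```

```bash
python3 plan.py .518 .3185 .050 83
```

```text
[-0.3, -0.01, 12.0] [0, 0, 0.5]
```

{"name": "carry_out", "arguments": {
  "rows": [
    [[-0.3,0,12.0],[0,0,0.5],0],
    [[-0.3,0,12.0],[0,0,0.5],0],
    [[-0.3,0,12.0],[0,0,0.5],0],
    [[-0.3,0,12.0],[0,0,0.5],0],
    [[-0.3,0,12.0],[0,0,0.5],0],
    [[-0.3,0,12.0],[0,0,0.5],1],
    [[-0.3,0,12.0],[0,0,0.5],1],
    [[-0.3,0,12.0],[0,0,0.5],1],
    [[-0.3,0,12.0],[0,0,0.5],1],
    [[-0.3,0,12.0],[0,0,0.5],1],
    [[-0.3,0,12.0],[0,0,0.5],1],
    [[-0.3,0,12.0],[0,0,0.5],1]
  ],
  "newtons": 45
}}

```text
clock: 4.45
tool_pos: [0.5184, 0.3189, 0.0496]
eef_rot: [0.061, 0.998, -0.0, -0.0]
contact_force: [-0.2, 0.3, 0.6]
opening: 0.384
finger_force: 0.0
```

{"name": "carry_out", "arguments": {
  "rows": [
    [[0,0,0],[0,0,0],1],
    [[0,0,0],[0,0,0],1],
    [[0,0,0],[0,0,0],1],
    [[0,0,0],[0,0,0],1],
    [[0,0,0],[0,0,0],1],
    [[0,0,0],[0,0,0],1],
    [[0,0,0],[0,0,0],1],
    [[0,0,0],[0,0,0],1]
  ]
}}

```text
clock: 5.25
tool_pos: [0.5184, 0.319, 0.0496]
eef_rot: [0.061, 0.998, -0.0, -0.0]
contact_force: [0.1, 0.8, -1.1]
opening: 0.177
finger_force: 45.0
```

```bash
python3 - <<'E'
from h import *
np.set_printoptions(precision=4,suppress=True)
def fit(s,pts,z):
    P=np.array([onz(s,u,v,z) for u,v in pts]);
    vx,vy,x0,y0=cv2.fitLine(P[:,:2].astype(np.float32),cv2.DIST_HUBER,0,.001,.001).ravel(); a=np.degrees(np.arctan2(vy,vx))
    res=(P[:,0]-x0)*-vy+(P[:,1]-y0)*vx
    print(len(P),'angle',round(a,2),'pt',x0.round(4),y0.round(4),'res',res.std().round(4),'ends',P[0,:2],P[-1,:2])
w1=ld('w1');h=cv2.cvtColor(w1['image'],cv2.COLOR_RGB2HSV)
# bar front top edge: per row, last green column
g=cv2.inRange(h,(45,80,20),(90,255,255)); pts=[];pw=[];pf=[]
for v in range(68,228,3):
    u=np.flatnonzero(g[v,340:430])
    if len(u): pts.append((340+u.max()+1,v)); pf.append((340+u.min(),v))
print('bar top front');fit(w1,pts,.038);print('green low front');fit(w1,pf,.004)
# rails: wood orange mask
m=cv2.inRange(h,(5,110,70),(17,255,255))
A=[];B=[];C=[];D=[]
for c in range(280,445,5):
    u=np.flatnonzero(m[20:80,c]); 
    if len(u): A.append((c,20+u.min()));B.append((c,20+u.max()+1))
for c in range(262,330,5):
    u=np.flatnonzero(m[205:245,c]); 
    if len(u): C.append((c,205+u.min()));D.append((c,205+u.max()+1))
print('L outer top, inner z0');fit(w1,A,.022);fit(w1,B,0)
print('R inner z0/top, outer top');fit(w1,C,0);fit(w1,C,.022);fit(w1,D,.022)
print(A[::6],B[::6],C[::4],D[::4])
E
```

```text
bar top front
54 angle -85.31 pt 0.644 -0.0067 res 0.0079 ends [0.6385 0.0638] [ 0.6553 -0.1525]
green low front
54 angle -85.02 pt 0.6501 -0.0386 res 0.0015 ends [0.6408 0.0686] [ 0.6693 -0.1657]
L outer top, inner z0
33 angle 4.67 pt 0.5835 0.0869 res 0.0003 ends [0.4817 0.0783] [0.6869 0.0951]
33 angle 4.71 pt 0.595 0.0768 res 0.0003 ends [0.4859 0.0674] [0.7055 0.0863]
R inner z0/top, outer top
14 angle 3.87 pt 0.5598 -0.1811 res 0.0005 ends [ 0.5099 -0.1844] [ 0.6166 -0.1773]
14 angle 3.87 pt 0.5549 -0.1722 res 0.0004 ends [ 0.5077 -0.1753] [ 0.6086 -0.1685]
14 angle 14.28 pt 0.5672 -0.1883 res 0.0079 ends [ 0.5157 -0.2172] [ 0.6121 -0.1817]
[(280, np.int64(32)), (310, np.int64(35)), (340, np.int64(39)), (370, np.int64(42)), (400, np.int64(46)), (430, np.int64(50))] [(280, np.int64(46)), (310, np.int64(49)), (340, np.int64(53)), (370, np.int64(56)), (400, np.int64(60)), (430, np.int64(63))] [(262, np.int64(220)), (282, np.int64(222)), (302, np.int64(224)), (322, np.int64(226))] [(262, np.int64(245)), (282, np.int64(231)), (302, np.int64(233)), (322, np.int64(235))]
```

```bash
python3 -c "
import cv2
a=cv2.imread('pics/w1.png')[20:260,250:490];cv2.imwrite('pics/g.png',cv2.resize(a,(600,600),interpolation=cv2.INTER_CUBIC))"
```

```text
(no output)
```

View pics/g.png

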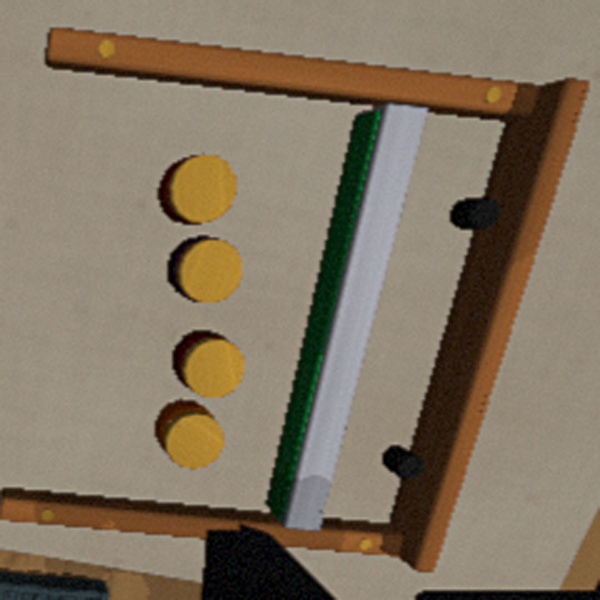

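The crop confirms the layout: yaw is about 4.7°, the bar face is near x≈0.65, and the pots stand clear of each other. Next: lift, carry and turn.

```bash
python3 plan.py .518 .3185 .14 83 .5 .13 .14 44 .4853 -.0555 .14 4.7;python3 plan.py .4853 -.0555 .080 4.7 .4853 -.0555 .0475 4.7; cat cmd.json
```

```text
[-0.0, -0.0, -9.0] [0, 0, 0.0]
[-0.5, -18.93, -9.0] [0, 0, 39.0]
[-1.28, -37.53, -9.0] [0, 0, 78.3]
[0.0, 0.0, 6.0] [0, 0, 0.0]
[0.0, 0.0, 9.25] [0, 0, 0.0]
[0.4852792814414193, -0.05554111168882225, 0.047500000000000014, 4.75]
```

{"name": "carry_out", "arguments": {
  "rows": [
    [[0,0,-4.0],[0,0,0],1],
    [[0,0,-9.0],[0,0,0],1],
    [[0,0,-9.0],[0,0,0],1],
    [[-0.13,-4.0,-9.0],[0,0,8],1],
    [[-0.25,-8.0,-9.0],[0,0,16],1],
    [[-0.4,-12.0,-9.0],[0,0,24],1],
    [[-0.5,-16.0,-9.0],[0,0,32],1],
    [[-0.6,-20.0,-9.0],[0,0,40],1],
    [[-0.7,-24.0,-9.0],[0,0,48],1],
    [[-0.9,-28.0,-9.0],[0,0,56],1],
    [[-1.0,-32.0,-9.0],[0,0,64],1],
    [[-1.28,-37.53,-9.0],[0,0,78.3],1]
  ]
}}

```text
clock: 6.45
tool_pos: [0.4856, -0.05, 0.1393]
eef_rot: [0.641, 0.768, 0.0, -0.0]
contact_force: [1.0, -0.5, -2.0]
opening: 0.177
finger_force: 45.0
```

```bash
python3 -c "
from h import *
print(r.get_state()['tool_pos'])"
```

```text
[ 0.4855555  -0.04997782  0.13933322]
```

```bash
echo '[0.4855,-0.0503,0.14,10.4]'>cmd.json; python3 plan.py .4853 -.0555 .14 4.7 ; python3 plan.py .4853 -.0555 .0485 4.7; python3 -c "
from h import *
s=snap('top','t2.png')"
```

```text
[-0.51, -0.11, 0.0] [0, 0, 5.7]
[0.0, -0.0, 9.15] [0, 0, -0.0]
```

{"name": "carry_out", "arguments": {
  "rows": [
    [[-0.52,-0.11,0],[0,0,5.7],1],
    [[-0.52,-0.11,0],[0,0,5.7],1],
    [[-0.52,-0.11,0],[0,0,5.7],1]
  ]
}}

```text
clock: 6.8
tool_pos: [0.4857, -0.0544, 0.1394]
eef_rot: [0.676, 0.737, -0.0, -0.0]
contact_force: [0.1, -0.4, -2.4]
opening: 0.181
finger_force: 45.0
```

{"name": "carry_out", "arguments": {
  "rows": [
    [[0,0,3],[0,0,0],1],
    [[0,0,6],[0,0,0],1],
    [[0,0,8],[0,0,0],1],
    [[0,0,9.0],[0,0,0],1],
    [[0,0,9.15],[0,0,0],1],
    [[0,0,9.15],[0,0,0],1],
    [[0,0,9.15],[0,0,0],1]
  ]
}}

```text
clock: 7.5
tool_pos: [0.4866, -0.0549, 0.049]
eef_rot: [0.677, 0.736, 0.001, 0.001]
contact_force: [-0.1, -0.8, -2.6]
opening: 0.176
finger_force: 45.0
```

```bash
python3 -c "
from h import *
s=snap('top','t3.png');t=snap('scene','s3.png')
a=cv2.imread('pics/t3.png')[115:275,190:350];b=cv2.imread('pics/s3.png')[130:290,150:350]
o=np.zeros((400,800,3),np.uint8);o[:,:400]=cv2.resize(a,(400,400),interpolation=cv2.INTER_CUBIC);o[:320,400:]=cv2.resize(b,(400,320),interpolation=cv2.INTER_CUBIC)
cv2.imwrite('pics/h.png',o);print(r.get_state()['contact_force'],r.get_state()['tool_pos'])"
```

```text
[-0.56449266 -0.03354823 -2.21077509] [ 0.48651153 -0.05513036  0.0490581 ]
```

View pics/h.png

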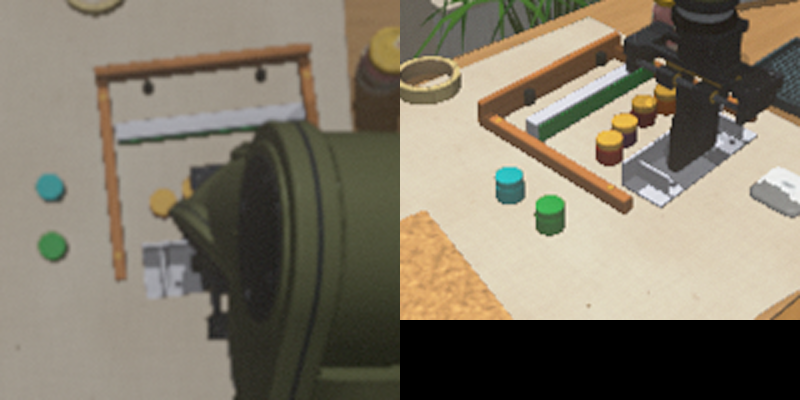

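Pusher sits in the channel mouth behind all four pots, about centred. Now I push slowly.

{"name": "carry_out", "arguments": {
  "rows": [
    [[0,0,0.1],[0,0,0],1],
    [[0,0.3,0.2],[0,0,0],1],
    [[0,0.8,0.2],[0,0,0],1],
    [[0,1.3,0.2],[0,0,0],1],
    [[0,1.8,0.2],[0,0,0],1],
    [[0,2.2,0.2],[0,0,0],1],
    [[0,2.6,0.2],[0,0,0],1],
    [[0,3.0,0.2],[0,0,0],1],
    [[0,3.4,0.2],[0,0,0],1],
    [[0,3.8,0.2],[0,0,0],1],
    [[0,4.2,0.2],[0,0,0],1],
    [[0,4.6,0.2],[0,0,0],1]
  ]
}}

```text
clock: 8.8
tool_pos: [0.5318, -0.0513, 0.0462]
eef_rot: [0.677, 0.736, -0.0, -0.0]
contact_force: [-0.3, 0.2, -2.1]
opening: 0.179
finger_force: 45.0
```

{"name": "carry_out", "arguments": {
  "rows": [
    [[0,0.4,0],[0,0,0],1],
    [[0,0.8,0],[0,0,0],1],
    [[0,1.2,0],[0,0,0],1],
    [[0,1.6,0],[0,0,0],1],
    [[0,2.0,0],[0,0,0],1],
    [[0,2.4,0],[0,0,0],1],
    [[0,2.8,0],[0,0,0],1],
    [[0,3.2,0],[0,0,0],1],
    [[0,3.6,0],[0,0,0],1],
    [[0,3.9,0],[0,0,0],1],
    [[0,4.2,0],[0,0,0],1],
    [[0,4.4,0],[0,0,0],1]
  ]
}}

```text
clock: 10.0
tool_pos: [0.5759, -0.0476, 0.0462]
eef_rot: [0.677, 0.736, 0.0, 0.0]
contact_force: [-1.1, 0.3, -2.3]
opening: 0.18
finger_force: 45.0
```

{"name": "carry_out", "arguments": {
  "rows": [
    [[0,0.2,0],[0,0,0],1],
    [[0,0.4,0],[0,0,0],1],
    [[0,0.6,0],[0,0,0],1],
    [[0,0.8,0],[0,0,0],1],
    [[0,1.0,0],[0,0,0],1],
    [[0,1.2,0],[0,0,0],1],
    [[0,1.4,0],[0,0,0],1],
    [[0,1.6,0],[0,0,0],1],
    [[0,1.8,0],[0,0,0],1],
    [[0,2.0,0],[0,0,0],1]
  ]
}}

```text
clock: 11.0
tool_pos: [0.5956, -0.046, 0.0461]
eef_rot: [0.677, 0.736, -0.0, -0.0]
contact_force: [-2.9, -0.9, -3.1]
opening: 0.178
finger_force: 45.0
```

{"name": "carry_out", "arguments": {
  "rows": [
    [[0,0.15,0],[0,0,0],1],
    [[0,0.3,0],[0,0,0],1],
    [[0,0.45,0],[0,0,0],1],
    [[0,0.6,0],[0,0,0],1],
    [[0,0.75,0],[0,0,0],1],
    [[0,0.9,0],[0,0,0],1]
  ]
}}

```text
clock: 11.6
tool_pos: [0.6046, -0.0453, 0.0462]
eef_rot: [0.677, 0.736, -0.0, 0.0]
contact_force: [-3.5, -0.5, -2.7]
opening: 0.174
finger_force: 45.0
```

{"name": "carry_out", "arguments": {
  "rows": [
    [[0,0.1,0],[0,0,0],1],
    [[0,0.2,0],[0,0,0],1],
    [[0,0.3,0],[0,0,0],1],
    [[0,0.4,0],[0,0,0],1]
  ]
}}

```text
clock: 12.0
tool_pos: [0.6085, -0.0449, 0.0462]
eef_rot: [0.677, 0.736, -0.0, 0.0]
contact_force: [-4.2, -0.3, -3.0]
opening: 0.175
finger_force: 45.0
```

{"name": "carry_out", "arguments": {
  "rows": [
    [[0,0.1,0],[0,0,0],1],
    [[0,0.2,0],[0,0,0],1],
    [[0,0.3,0],[0,0,0],1]
  ]
}}

```text
clock: 12.3
tool_pos: [0.6111, -0.0447, 0.0462]
eef_rot: [0.677, 0.736, -0.0, -0.0]
contact_force: [-5.5, -0.4, -1.7]
opening: 0.178
finger_force: 45.0
```

{"name": "carry_out", "arguments": {
  "rows": [
    [[0,0.1,0],[0,0,0],1],
    [[0,0.2,0],[0,0,0],1]
  ]
}}

```text
clock: 12.5
tool_pos: [0.6112, -0.0448, 0.0459]
eef_rot: [0.677, 0.736, -0.002, -0.001]
contact_force: [-9.2, -1.0, 2.0]
opening: 0.174
finger_force: 45.0
```

{"name": "carry_out", "arguments": {
  "rows": [
    [[0,0.1,0],[0,0,0],1],
    [[0,0.2,0],[0,0,0],1]
  ]
}}

```text
clock: 12.7
tool_pos: [0.6113, -0.0448, 0.0459]
eef_rot: [0.677, 0.736, -0.004, -0.002]
contact_force: [-13.0, -0.6, 7.0]
opening: 0.179
finger_force: 45.0
```

{"name": "carry_out", "arguments": {
  "rows": [
    [[0,0.02,0],[0,0,0],1],
    [[0,0.02,0],[0,0,0],1],
    [[0,0.02,0],[0,0,0],1]
  ]
}}

```text
clock: 13.0
tool_pos: [0.6113, -0.0448, 0.0459]
eef_rot: [0.677, 0.736, -0.004, -0.002]
contact_force: [-12.9, -0.2, 5.0]
opening: 0.177
finger_force: 45.0
```

Firmly against the stop: about 13 N, and the tool no longer advances. Travel of 125 mm agrees with the crosspiece position. Backing off gently.

{"name": "carry_out", "arguments": {
  "rows": [
    [[0,-0.2,0],[0,0,0],1],
    [[0,-0.4,0],[0,0,0],1],
    [[0,-0.6,-0.05],[0,0,0],1],
    [[0,-0.9,-0.1],[0,0,0],1],
    [[0,-1.4,-0.1],[0,0,0],1],
    [[0,-2.2,-0.1],[0,0,0],1],
    [[0,-3.2,-0.1],[0,0,0],1],
    [[0,-4.2,-0.1],[0,0,0],1],
    [[0,-5.2,-0.1],[0,0,0],1],
    [[0,-6.2,-0.1],[0,0,0],1],
    [[0,-7.2,-0.1],[0,0,0],1],
    [[0,-8.02,-0.1],[0,0,0],1]
  ]
}}

```text
clock: 14.2
tool_pos: [0.5352, -0.0509, 0.0475]
eef_rot: [0.677, 0.736, 0.0, 0.0]
contact_force: [-0.5, -0.1, -2.7]
opening: 0.179
finger_force: 45.0
```

{"name": "carry_out", "arguments": {
  "rows": [
    [[0,0,-2],[0,0,0],1],
    [[0,-1,-5],[0,0,0],1],
    [[0,-3,-8],[0,0,0],1],
    [[0,-5,-9.05],[0,0,0],1],
    [[0,-5,-9.05],[0,0,0],1],
    [[0,-5,-9.05],[0,0,0],1]
  ]
}}

```text
clock: 14.8
tool_pos: [0.4864, -0.0551, 0.138]
eef_rot: [0.677, 0.736, 0.001, 0.001]
contact_force: [-0.0, 0.5, -2.3]
opening: 0.176
finger_force: 45.0
```

```bash
echo '[0.4853,-0.0555,0.14,4.75]'>cmd.json; python3 - <<'E'
from h import *
s=snap('wrist','w4.png');st=r.get_state();print(st['tool_pos'],st['eef_rot'])
cv2.imwrite('pics/i.png',cv2.resize(cv2.imread('pics/w4.png'),(640,480),interpolation=cv2.INTER_CUBIC))
h=cv2.cvtColor(s['image'],cv2.COLOR_RGB2HSV); m=cv2.inRange(h,(15,120,90),(32,255,255))
n,_,t,c=cv2.connectedComponentsWithStats(m)
for i in range(1,n):
  if t[i,4]>150: print(t[i],onz(s,*c[i],.034).round(4))
E
python3 plan.py .5 .13 .14 44 .5117 .3195 .14 83.7; cat cmd.json
```

```text
[ 0.48685474 -0.05495301  0.13762475] [6.77215013e-01 7.35784769e-01 6.20463557e-04 4.63731630e-04]
[   0    0   34  104 3003] [0.2763 0.0482 0.034 ]
[ 435  101   39   39 1184] [0.6546 0.0253 0.034 ]
[ 426  148   37   35 1023] [ 0.6579 -0.0153  0.034 ]
[   9  178   51  112 3493] [ 0.2684 -0.1157  0.034 ]
[416 202  35  31 845] [ 0.6623 -0.0674  0.034 ]
[409 242  33  28 730] [ 0.6659 -0.1105  0.034 ]
[  46  319   71   40 2259] [ 0.2963 -0.248   0.034 ]
[405 321  63  30 564] [ 0.7182 -0.2044  0.034 ]
[18.36, 3.0, 0.0] [0, 0, -39.2]
[37.15, 5.74, 0.0] [0, 0, -79.0]
[0.5117396107525876, 0.3194772752891189, 0.14, 83.75]
```

View pics/i.png

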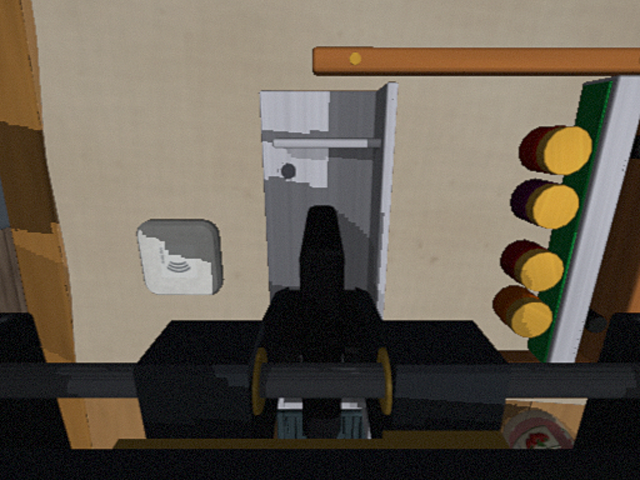

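The pots stand in a straight row against the bar (row normal 4.76°), and the bar is home. Now return the pusher.

{"name": "carry_out", "arguments": {
  "rows": [
    [[3.7,0.6,0],[0,0,-8],1],
    [[7.4,1.2,0],[0,0,-16],1],
    [[11.1,1.8,0],[0,0,-24],1],
    [[14.8,2.4,0],[0,0,-32],1],
    [[18.5,3.0,0],[0,0,-40],1],
    [[22.2,3.5,0],[0,0,-48],1],
    [[25.9,4.0,0],[0,0,-56],1],
    [[29.6,4.6,0],[0,0,-64],1],
    [[33.3,5.2,0],[0,0,-72],1],
    [[37.15,5.74,0],[0,0,-79],1],
    [[37.15,5.74,0],[0,0,-79],1],
    [[37.15,5.74,0],[0,0,-79],1]
  ]
}}

```text
clock: 16.05
tool_pos: [0.5121, 0.3212, 0.1364]
eef_rot: [0.054, 0.999, 0.0, -0.001]
contact_force: [-0.5, -0.9, -3.0]
opening: 0.177
finger_force: 45.0
```

{"name": "carry_out", "arguments": {
  "rows": [
    [[0,0,3],[0,0,0],1],
    [[0,0,5],[0,0,0],1],
    [[0,0,6.5],[0,0,0],1],
    [[0,0,7],[0,0,0],1],
    [[0,0,7],[0,0,0],1],
    [[0,0,7],[0,0,0],1]
  ]
}}

```text
clock: 16.65
tool_pos: [0.5128, 0.3203, 0.0684]
eef_rot: [0.055, 0.998, 0.0, 0.0]
contact_force: [-0.6, 1.0, -2.5]
opening: 0.178
finger_force: 45.0
```

```bash
python3 - <<'E'
from h import *
s=snap('wrist','w5.png');st=r.get_state();print(st['tool_pos'],st['eef_rot'],s['pose'])
cv2.imwrite('pics/j.png',cv2.resize(cv2.imread('pics/w5.png'),(800,600),interpolation=cv2.INTER_CUBIC))
E
```

```text
[0.51287147 0.32040078 0.0686478 ] [5.46829851e-02 9.98503388e-01 6.35757562e-04 5.93227770e-04] [[ 0.10968551 -0.94618964 -0.30445732  0.43324933]
 [ 0.99396581  0.10472927  0.03261507  0.32765409]
 [ 0.00102555 -0.30619757  0.95196744  0.21499665]
 [ 0.          0.          0.          1.        ]]
```

View pics/j.png

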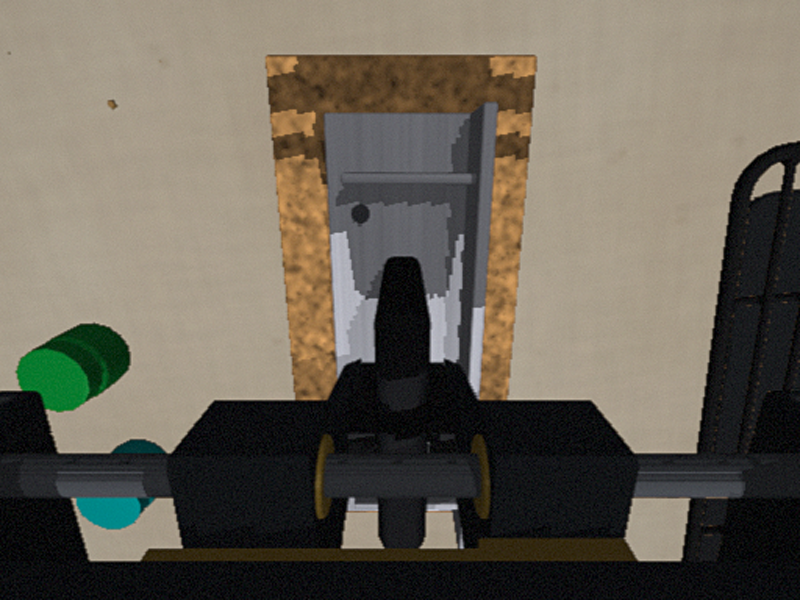

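Hovering over the mat: mat's near corners at (266,55) and (536,55), foot's near-left corner at (324,113), face top's near end at (497,103).

```bash
python3 - <<'E'
from h import *
np.set_printoptions(precision=4,suppress=True)
s=ld('w5');k=.64
f=lambda u,v,z:onz(s,u*k,v*k,z)[:2]
c=np.array([.5117,.3195]);a=np.radians(83.7);X=np.array([np.cos(a),np.sin(a)]);Y=np.array([-np.sin(a),np.cos(a)])
for n,p in [('mat nl',f(266,55,.004)),('mat nr',f(536,55,.004)),('foot nl',f(324,113,.0245)),('foot nl2',f(331,235,.0245)),('foot l3',f(338,355,.0245)),('face nr top',f(497,103,.059)),('face r far',f(482,390,.059)),('grip near top mid',f(402.5,363,.107))]:
    d=p-c; print(n,p,'mat frame mm',(d@X*1000).round(1),(d@Y*1000).round(1))
E
```

```text
mat nl [0.381  0.2738] mat frame mm -59.8 124.9
mat nr [0.394  0.3914] mat frame mm 58.5 124.9
foot nl [0.4094 0.2983] mat frame mm -32.3 99.3
foot nl2 [0.4593 0.2931] mat frame mm -31.9 49.2
foot l3 [0.5176 0.2872] mat frame mm -31.5 -9.4
face nr top [0.4171 0.3616] mat frame mm 31.5 98.7
face r far [0.5244 0.3509] mat frame mm 32.7 -9.2
grip near top mid [0.4854 0.3222] mat frame mm -0.2 26.4
```

Centred within 1 mm and 0.5°. Lowering.

{"name": "carry_out", "arguments": {
  "rows": [
    [[0,0,0.8],[0,0,0],1],
    [[0,0,1.4],[0,0,0],1],
    [[0,0,1.7],[0,0,0],1],
    [[0,0,1.8],[0,0,0],1],
    [[0,0,1.85],[0,0,0],1],
    [[0,0,1.9],[0,0,0],1],
    [[0,0,1.9],[0,0,0],1]
  ]
}}

```text
clock: 17.4
tool_pos: [0.5125, 0.3202, 0.0496]
eef_rot: [0.054, 0.999, 0.0, 0.0]
contact_force: [-1.3, -1.2, 6.0]
opening: 0.178
finger_force: 45.0
```

{"name": "carry_out", "arguments": {
  "rows": [
    [[0,0,-0.05],[0,0,0],1],
    [[0,0,-0.05],[0,0,0],0.6],
    [[0,0,-0.05],[0,0,0],0.2],
    [[0,0,-0.05],[0,0,0],0],
    [[0,0,-0.05],[0,0,0],0],
    [[0,0,-0.05],[0,0,0],0],
    [[0,0,-0.05],[0,0,0],0],
    [[0,0,-0.05],[0,0,0],0],
    [[0,0,-0.05],[0,0,0],0],
    [[0,0,-0.05],[0,0,0],0],
    [[0,0,-0.05],[0,0,0],0],
    [[0,0,-0.05],[0,0,0],0]
  ]
}}

```text
clock: 18.6
tool_pos: [0.5124, 0.3199, 0.0492]
eef_rot: [0.054, 0.999, -0.0, 0.0]
contact_force: [0.6, 0.8, 0.5]
opening: 1.002
finger_force: 0.0
```

{"name": "carry_out", "arguments": {
  "rows": [
    [[0,0,-1],[0,0,0],0],
    [[0,0,-3],[0,0,0],0],
    [[0,0,-6],[0,0,0],0],
    [[0,0,-9],[0,0,0],0],
    [[0,0,-12],[0,0,0],0],
    [[0,0,-12],[0,0,0],0],
    [[0,0,-12],[0,0,0],0]
  ]
}}

```text
clock: 19.3
tool_pos: [0.5126, 0.3199, 0.1701]
eef_rot: [0.055, 0.999, 0.0, 0.001]
contact_force: [-0.6, -0.3, -1.1]
opening: 1.0
finger_force: 0.0
```

```bash
python3 - <<'E'
from h import *
s=snap('wrist','w6.png');st=r.get_state();print(st['tool_pos'],st['opening'])
cv2.imwrite('pics/k.png',cv2.resize(cv2.imread('pics/w6.png'),(800,600),interpolation=cv2.INTER_CUBIC))
E
```

```text
[0.5121959  0.31929446 0.16896   ] 0.9965780790875003
```

View pics/k.png

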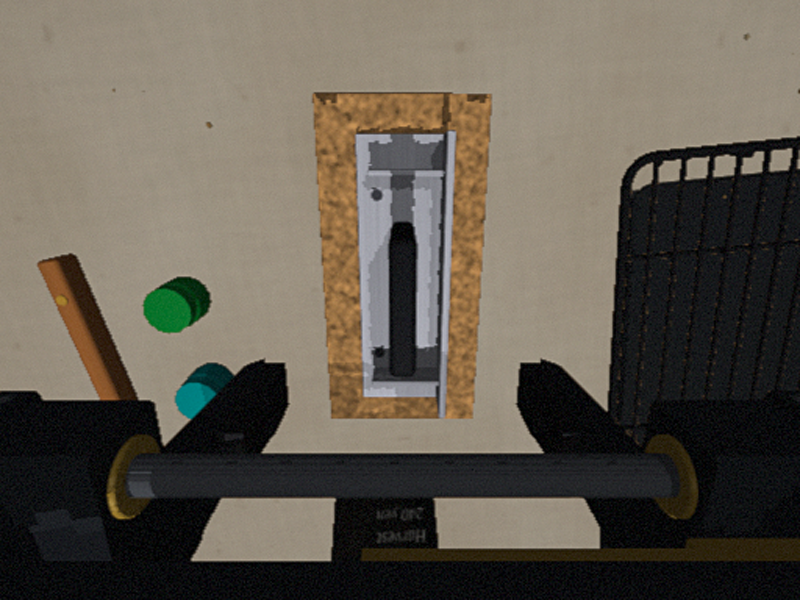

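The pusher stands squarely centred on the mat (foot corners about (357,133)-(437,397), mat (314,94)-(473,417)), and the gripper is open and clear. Handing in.

```bash
python3 -c "
from plant import r
print(r.finish_job())"
```

```text
the job is handed in; nothing more can be done
None
```

I handed the job in at about 19 s of the 69 s: the four pots stand in a row against the bar, which was pushed onto its stop with about 13 N at the wrist, and the pusher is back on its mat, centred to about 1 mm.

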